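Load a sprung test pan to the mark

TASK

On the designer's spring test stand, slide the steel weights from the deck onto the sprung pan, one at a time and letting the pan settle each time, until the pan's pointer rests between the two jaws of the mark. Each weight must end up lying flat, either wholly on the pan or left on the deck. Do not shift the mark, the oil bottle or the other things on the desk.

Things in the scene. Friction and masses are not known exactly. Their poses are not given: they have to be found in the camera images.
- stand: Fixed test stand. Origin on the table under the middle of the straight edge where deck meets pan; x points from deck to pan (away from the robot). Deck: flat plywood block, x -135 to 0 mm, y -145 to 145, top 95 mm above the table. Beyond the pan a white upright gauge plate at x 138, y -40 to 40, 135 mm high. Dark base plate below, 10 mm thick, x -140 to 160
- pan (a joint): how far (m) the sprung steel pan has sunk: 0 empty (floor 92 mm above the table, 3 below the deck), at most 0.062 down. Spring 412 N/m, damped, settles within 0.5 s; stays level; each weight sinks it about 10 mm (9 to 11). Floor x 4 to 121 mm, y -141 to 141 in the stand's frame; rims 20 mm high on the far side, 14 at both ends, none on the deck side
- pointer (a point): tip of the pan's pointer, mid-thickness: a dark level blade, 3 mm thick, 45 mm long across, on the far side of the gauge plate (away from the robot). It is fixed to the pan 10 mm above the pan's floor and sinks with it. Axes parallel to the stand's
- mark_mid (a point): middle of the mark: a dark steel fork clamped on the far side of the gauge plate, two level jaws (each 12 mm high, 45 mm long) one above the other with a 16 mm gap. The point is midway in the gap, in line below the pointer's tip. The fork's height differs each time
- mark (a joint): how far the pan must sink, in m, for the pointer to be exactly in the middle of the mark's gap (0.019 to 0.041); the clamp is stiff and must not be moved
- weight0: Dark steel weight, L-shaped: flat base 90 x 32 x 16 mm (x, y, z) with an upright fin at its -x end, towards the robot: 10 mm thick (x -45 to -35 mm), 32 wide, top 42 mm above the underside. Origin at the centre of the underside. About 0.42 kg. Starts on the deck, pointing at the pan, about 46 mm from its neighbours'; slides on its base
- weight1: Dark steel weight, L-shaped: flat base 90 x 32 x 16 mm (x, y, z) with an upright fin at its -x end, towards the robot: 10 mm thick (x -45 to -35 mm), 32 wide, top 42 mm above the underside. Origin at the centre of the underside. About 0.42 kg. Starts on the deck, pointing at the pan, about 46 mm from its neighbours'; slides on its base
- weight2: Dark steel weight, L-shaped: flat base 90 x 32 x 16 mm (x, y, z) with an upright fin at its -x end, towards the robot: 10 mm thick (x -45 to -35 mm), 32 wide, top 42 mm above the underside. Origin at the centre of the underside. About 0.42 kg. Starts on the deck, pointing at the pan, about 46 mm from its neighbours'; slides on its base
- weight3: Dark steel weight, L-shaped: flat base 90 x 32 x 16 mm (x, y, z) with an upright fin at its -x end, towards the robot: 10 mm thick (x -45 to -35 mm), 32 wide, top 42 mm above the underside. Origin at the centre of the underside. About 0.42 kg. Starts on the deck, pointing at the pan, about 46 mm from its neighbours'; slides on its base
- weight4: Dark steel weight, L-shaped: flat base 90 x 32 x 16 mm (x, y, z) with an upright fin at its -x end, towards the robot: 10 mm thick (x -45 to -35 mm), 32 wide, top 42 mm above the underside. Origin at the centre of the underside. About 0.42 kg. Starts on the deck, pointing at the pan, about 46 mm from its neighbours'; slides on its base
- oil: small upright white bottle, 30 mm diameter, 60 mm high, standing on the deck in one of the six places among the weights; not a weight, stays there. Origin at the centre of its underside
- tablet: flat tablet computer, 180 x 250 x 7 mm, lying left of the stand; bystander. Origin at the centre of its underside
- stylus: white stylus, 165 mm long, 9 mm thick, on the table; bystander. Origin at the centre of its underside
- mouse: black computer mouse, 100 x 60 x 33 mm, right of the stand; bystander. Origin at the centre of its underside
- mug: white mug, 80 mm across, 90 mm high, left of the stand; bystander. Origin at the centre of its underside
- mesh: sample of expanded aluminium mesh, 100 x 140 x 30 mm, right of the pan; bystander. Origin at the centre of its underside

How it is judged:
On the way, in this order (a step that is already met when the one before it is completed fails the run):
1. one weight alone has been put on the pan and the pan has settled (sunk 7.5 to 12.5 mm, hand off the pan) (value of joint pan between 0.0075 and 0.0125 m and velocity of joint pan between -0.01 and 0.01 m/s and contact force between the fingers and pan below 0.3 N), for 0.3 s.
2. a second weight has been added and the pan has settled (sunk 16.5 to 23.5 mm, hand off the pan) (value of joint pan between 0.0165 and 0.0235 m and velocity of joint pan between -0.01 and 0.01 m/s and contact force between the fingers and pan below 0.3 N), for 0.3 s.
At the end, for the whole second after the job is handed in: The pointer rests between the mark's jaws (within 6.8 mm of the middle of the gap), the pan still; every weight lies flat and at rest (tilted less than 0.12 rad), either wholly on the pan's floor or on the deck (z of pointer in the frame of mark_mid between -0.0068 and 0.0068 m and velocity of joint pan between -0.01 and 0.01 m/s and angle between each of weight0, weight1, weight2, weight3, weight4's own z axis and vertical below 0.12 rad and ((x of weight0 in the frame of stand between 0.045 and 0.085 m and y of weight0 in the frame of stand between -0.15 and 0.15 m and z of weight0 in the frame of pointer between -0.016 and 0.002 m) or (x of weight0 in the frame of stand between -0.14 and -0.01 m and y of weight0 in the frame of stand between -0.15 and 0.15 m and z of weight0 in the frame of stand between 0.089 and 0.101 m)) and ((x of weight1 in the frame of stand between 0.045 and 0.085 m and y of weight1 in the frame of stand between -0.15 and 0.15 m and z of weight1 in the frame of pointer between -0.016 and 0.002 m) or (x of weight1 in the frame of stand between -0.14 and -0.01 m and y of weight1 in the frame of stand between -0.15 and 0.15 m and z of weight1 in the frame of stand between 0.089 and 0.101 m)) and ((x of weight2 in the frame of stand between 0.045 and 0.085 m and y of weight2 in the frame of stand between -0.15 and 0.15 m and z of weight2 in the frame of pointer between -0.016 and 0.002 m) or (x of weight2 in the frame of stand between -0.14 and -0.01 m and y of weight2 in the frame of stand between -0.15 and 0.15 m and z of weight2 in the frame of stand between 0.089 and 0.101 m)) and ((x of weight3 in the frame of stand between 0.045 and 0.085 m and y of weight3 in the frame of stand between -0.15 and 0.15 m and z of weight3 in the frame of pointer between -0.016 and 0.002 m) or (x of weight3 in the frame of stand between -0.14 and -0.01 m and y of weight3 in the frame of stand between -0.15 and 0.15 m and z of weight3 in the frame of stand between 0.089 and 0.101 m)) and ((x of weight4 in the frame of stand between 0.045 and 0.085 m and y of weight4 in the frame of stand between -0.15 and 0.15 m and z of weight4 in the frame of pointer between -0.016 and 0.002 m) or (x of weight4 in the frame of stand between -0.14 and -0.01 m and y of weight4 in the frame of stand between -0.15 and 0.15 m and z of weight4 in the frame of stand between 0.089 and 0.101 m)) and linear speed of each of weight0, weight1, weight2, weight3, weight4 below 0.02 m/s); the robot touches nothing.
It fails at once if the mark was shifted on its plate (more than 3 mm) (distance of mark_mid from where it was at the start of the episode above 0.003 m).
It fails at once if the oil bottle was shifted more than 25 mm or toppled (distance of oil from where it was at the start of the episode above 0.025 m or angle between oil's own z axis and vertical above 0.4 rad).
It fails at once if another thing on the desk (tablet, stylus, mouse, mug, metal mesh sample) was shifted more than 30 mm (distance of any of tablet, stylus, mouse, mug, mesh from where it was at the start of the episode above 0.03 m).
It also fails if it takes over 72 s, if anything falls off the work surface, if the arm or the gripper's body presses on something with over 40 N, if the wrist force passes 120 N, or if a joint passes its speed limit or range.

ROBOT

A 7-joint arm with a two-finger parallel gripper is mounted at the origin on the work surface. World frame = base frame: x ahead of the robot, y to its left, z up, the work surface at z = 0. Lengths are in m, angles in rad, forces in N, time in s.
With the tool pointing down it reaches from about 0.425 to 0.875 m from the base axis. Payload 9.9 kg.
Tool frame: the origin (TCP) lies at the very end of the fingers, on their centre line; the grasp point (between the pads) lies 19 mm behind it (bot.hold_point_z is the distance from the TCP to the grasp point, in m); z points along the fingers, y is the direction in which the jaws open and shut (so a half turn about z gives the same grasp; the last joint's range is limited). The gripper opens to 85 mm and grips with 20 to 120 N. Pads are 22 mm wide; open, the fingers measure 114 mm over their backs; the gripper's body (76 mm by 85 mm) begins 54 mm behind the grasp point. The pads swing forward as they close: fully open they stand 13 mm farther back than shut.
Start: joints at [1.206, 0.576, 0.025, 1.437, -0.015, 1.129, -0.057], TCP at [0.187, -0.649, 0.195] pointing down, gripper open.
Joint ranges: [-2.76, 2.76], [-0.34, 2.15], [-1.52, 1.57], [0.19, 2.46], [-1.09, 4.23], [0.17, 1.99], [-2.82, 2.82]. Speed limits (rad/s): [2.22, 2.22, 3.01, 3.01, 3.14, 3.14, 3.14].

INTERFACE

Orientations are given as a rotation vector (axis times angle).
In Python, from workcell import bot, viewer, finder gives the robot as it stands.
- The arm moves only by the shell command python3 -m pendant 'ROWS' [OPENING] [FORCE]. ROWS is a JSON object of lists of equal length, an entry for each row: "delta_pos": the shift along the world's x, y, z in units of 60 mm (1.0 is 60 mm), a list of three; "twist": the turn about the world's z in units of 8 degrees (1.0 is 8 degrees). In form: {"delta_pos": [[x, y, z], ...], "twist": [twist, ...]}. A call has exactly 5 rows; each row is the pose to reach, as a shift and turn from the pose commanded when the call began; what a row does not reach only later rows make up. A row lasts 1/8 s, in which the tool goes at most 62.5 mm and 10.7 degrees, less where a joint would pass 70% of its speed; a pose out of reach is approached as far as the arm can. A call with a gripper value outside its range is refused whole. OPENING is the opening in per cent of the stroke, from 0 (shut) to 100 (fully open), set as the call begins (- or left out, the last holds). The fingers move at their own pace and stop on an object; FORCE is the grip in N (left out, the last holds). Time passes only in rows, so rows that repeat a pose let the fingers close, or fill a call up. It gives the time, the measured TCP pose, the force and the opening at its end, in the units of the state.
- bot.get_obs(): the state, without advancing time (a new reading comes with each control period).
- viewer.grab_frame(name): name is "side" or "top" or "wrist"; returns (picture, depth): 420x560x3 uint8, red, green, blue; 420x560 float32, m along the optical axis (not along the pixel's ray), 0 where there is no reading.
- viewer.camera_model(name): a dict with "fovy" (degrees; the focal length in pixels is half the picture's height over the tangent of half this angle, whatever the lens; pixels are square), "cx", "cy" (the principal point, pixels), "rvec" (rotation vector, rad) and "tvec" (3), from world to camera coordinates, as OpenCV has them; the wrist camera has in their place "tool_from_camera" (4x4, takes a point from camera to tool coordinates, whose origin is the TCP and whose axes are the flange's). Camera axes: x right, y down, z forward; pixel columns grow to the right and rows downward; lengths in m; the calibration is good to about 2 mm. A picture is of the moment at which its call begins: read the wrist's pose just before it. camera_model takes no time and is no camera call.
- bot.finish_job(): hands the job in, once; it reports no verdict.
Trained networks look in the newest picture that a camera, given by its name, has taken for a name from the list of things; names that differ only in an ending like _2 or _b are one class to them, and where a whole thing is asked for, a point or a joint stands for the part that bears it (a point fixed in the world has none). Each returns a list of dicts, best first, with "confidence" (0 to 1); they miss things now and then, are a little off and sometimes report something else, mostly with a low value. They report only what shows in the picture. A call takes as long as a camera call.
- finder.find_in(camera, label): "bbox" ([left, top, right, bottom] in pixels, round what is visible of it).
The state is a dict: "clock": time; "joint_pos": joint angles; "joint_velocities": joint speeds; "effort": joint torques, N m; "tool_pos": TCP position; "ee_rot": TCP orientation; "force": force on the tool from outside, world axes, zero at the start; "ft_torque": the same for the moment, N m; "gripper_width": finger opening in m.
Only numpy, scipy, OpenCV 4.12 (cv2) and the standard library are available. Lean on these libraries where they do the work, as an engineer would, in place of code of your own. Each camera call takes 0.05 s, during which the arm holds its last target.

## Working session

There is one attempt and no reset: what is moved stays moved. The work goes in short steps, Python scripts to look and compute and a shell command to move; the robot and the scene stay as the last step left them, time stands still between calls to the robot, and variables do not carry over. Pictures are saved under pics/ and viewed, and the job is handed in when it is done.

```bash
mkdir -p pics; ls
cat > h.py <<'E'
import numpy as np,cv2
from workcell import bot,viewer,finder
def grab(n,f):
    o=bot.get_obs()
    p,d=viewer.grab_frame(n); cv2.imwrite('pics/'+f,p[:,:,::-1]); np.save('pics/'+f+'.npy',d); return p,d,o
def K(n):
    m=viewer.camera_model(n); f=210/np.tan(np.radians(m['fovy'])/2); return m,f
def c2w(n,o=None):
    m,f=K(n)
    if 'rvec' in m:
        R=cv2.Rodrigues(np.array(m['rvec'],float))[0]; t=np.array(m['tvec']); return R.T,-R.T@t
    T=np.array(m['tool_from_camera']); R=cv2.Rodrigues(np.array(o['ee_rot'],float))[0]
    return R@T[:3,:3], R@T[:3,3]+np.array(o['tool_pos'])
def world(n,d,o=None):
    m,f=K(n); R,t=c2w(n,o); v,u=np.mgrid[:420,:560]
    P=np.stack([(u-m['cx'])/f*d,(v-m['cy'])/f*d,d],-1); return P@R.T+t
def proj(n,X,o=None):
    m,f=K(n); R,t=c2w(n,o); c=(np.atleast_2d(X)-t)@R; return np.c_[m['cx']+f*c[:,0]/c[:,2],m['cy']+f*c[:,1]/c[:,2]]
E
python3 - <<'E'
from h import *
for n in('side','top','wrist'):
    print(n,viewer.camera_model(n)); grab(n,n+'0.png')
for n in('side','top'):
    print(n,'C',c2w(n)[1])
    for l in ['stand','pan','pointer','mark','oil','weight0']:
        print(l,[(np.round(r['bbox']).tolist(),round(r['confidence'],2)) for r in finder.find_in(n,l)][:6])
print(bot.get_obs())
E
```

```text
pics
side {'fovy': 49.30198498590043, 'cx': 278.5508434285196, 'cy': 216.28309737547562, 'rvec': array([ 2.36039039, -0.26984488,  0.13171397]), 'tvec': array([-0.48454746,  0.20492984,  1.12027242])}
top {'fovy': 54.969911776227775, 'cx': 288.6024174460531, 'cy': 208.9160366614934, 'rvec': array([ 2.17704361, -2.18710586,  0.01966036]), 'tvec': array([0.07904451, 0.52083094, 1.10539728])}
wrist {'fovy': 67.34869986074321, 'cx': 276.63662368571937, 'cy': 212.93861435639087, 'tool_from_camera': array([[ 2.69513376e-04, -9.55463922e-01, -2.95107814e-01,
         7.55760423e-02],
       [ 9.99999962e-01,  2.40795646e-04,  1.33652217e-04,
         1.13055252e-03],
       [-5.66391946e-05, -2.95107839e-01,  9.55463950e-01,
        -1.79498688e-01],
       [ 0.00000000e+00,  0.00000000e+00,  0.00000000e+00,
         1.00000000e+00]])}
side C [ 0.30940525 -0.72401669  0.95491414]
stand [([237.0, 185.0, 388.0, 318.0], 0.77)]
pan [([286.0, 182.0, 380.0, 281.0], 0.97)]
pointer [([289.0, 183.0, 376.0, 278.0], 0.74)]
mark [([287.0, 184.0, 381.0, 281.0], 0.24)]
oil [([294.0, 259.0, 306.0, 278.0],
[... 687 characters left out ...]
 'joint_pos': array([ 1.20618888,  0.57567947,  0.02493328,  1.43710934, -0.01502383,
        1.128969  , -0.0564605 ]), 'joint_velocities': array([ 5.89798669e-05,  1.63235848e-04,  6.15180406e-04, -1.21602320e-03,
       -1.19724722e-03,  5.43392287e-05,  6.82867488e-04]), 'effort': array([-1.27674011e-03, -7.65375710e+01,  2.24832706e+00, -2.86274779e+01,
        1.54816319e-02,  2.97842722e-03,  1.41551496e-05]), 'tool_pos': array([ 0.18706215, -0.6485732 ,  0.19460009]), 'ee_rot': array([3.11066003e+00, 4.39640055e-01, 1.91062999e-05]), 'force': array([0.5255478 , 0.56783082, 0.692282  ]), 'ft_torque': array([-0.03035189,  0.01192225,  0.05973801]), 'gripper_width': 0.08549427292086599}
```

View pics/side0.png

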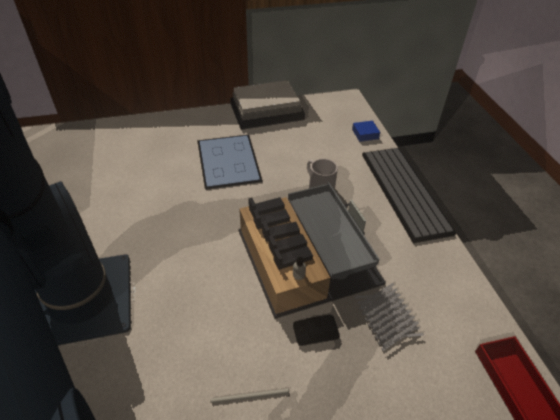

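View pics/top0.png

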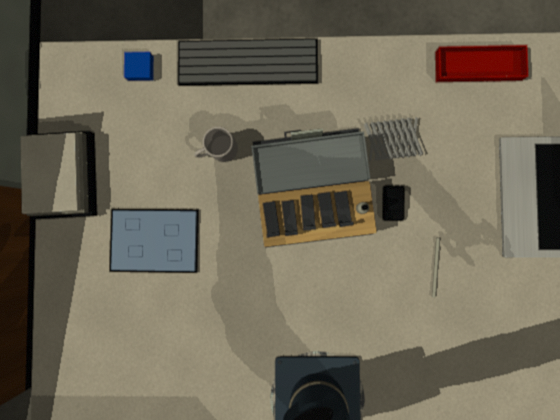

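Run:
```python
from h import *
a=cv2.imread('pics/side0.png')[170:330,220:400]; b=cv2.imread('pics/top0.png')[110:260,235:435]
a=cv2.resize(a,None,fx=3.3,fy=3.3,interpolation=3)[:,:]; b=cv2.resize(b,None,fx=3.9,fy=3.9,interpolation=3)
cv2.imwrite('pics/side0z.png',a); cv2.imwrite('pics/top0z.png',b)
W=world('top',np.load('pics/top0.png.npy'))
# deck top points
m=(abs(W[...,2]-0.095)<.006)
v,u=np.nonzero(m); s=(v>120)&(v<260)&(u>240)&(u<385); P=W[v[s],u[s]]
print(len(P),P.min(0),P.max(0),np.median(P[:,2]))
r=cv2.minAreaRect(P[:,:2].astype(np.float32)*1000); print(r)
```

```text
8316 [ 0.42233278 -0.14650932  0.08900115] [0.71837768 0.16410757 0.10091343] 0.09347568883561308
((581.731201171875, 11.903411865234375), (287.4692077636719, 290.4676818847656), 6.790946960449219)
```

View zooms.

View pics/side0z.png

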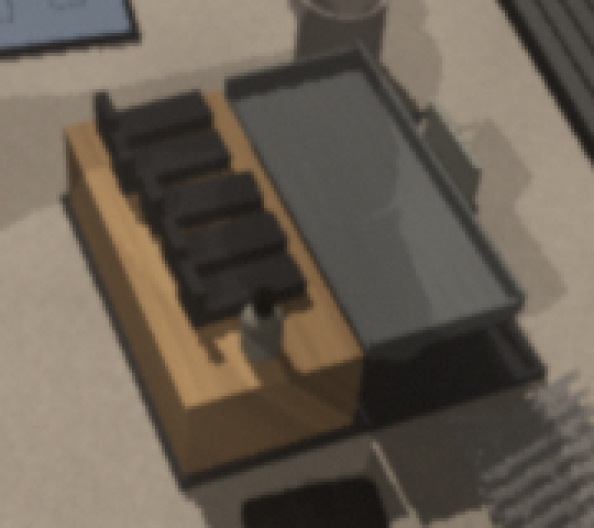

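View pics/top0z.png

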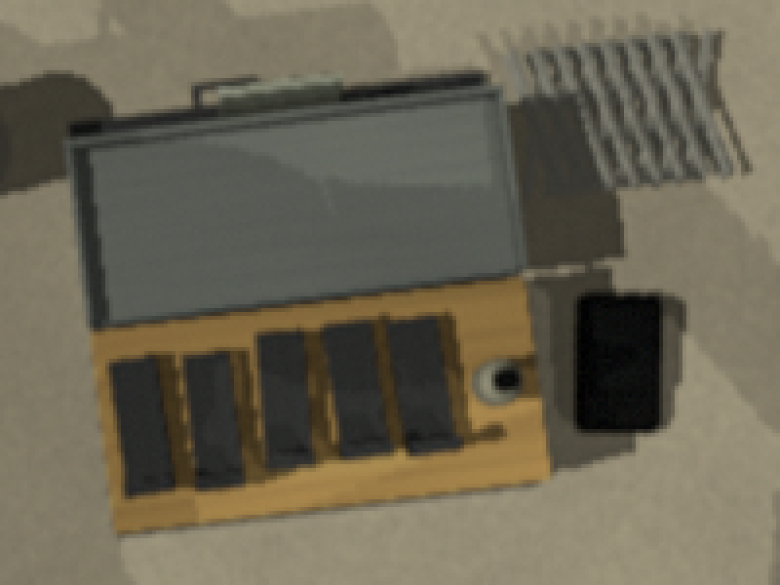

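Run:
```python
from h import *
W=world('top',np.load('pics/top0.png.npy')); p=cv2.imread('pics/top0.png').astype(int)
wood=(p[...,2]-p[...,0]>40)&(abs(W[...,2]-.094)<.006)
v,u=np.nonzero(wood); s=(v>150)&(v<260)&(u>240)&(u<385); P=W[v[s],u[s]]
r=cv2.minAreaRect(P[:,:2].astype(np.float32)*1000); print(r,np.median(P[:,2]))
b=cv2.boxPoints(r); print(b)
w=W[...]; 
a=np.radians(r[2]) if r[2]<45 else np.radians(r[2]-90); print('yaw',np.degrees(a))
c=np.array(r[0])/1000; ex=np.array([np.cos(a),np.sin(a)]); ey=np.array([-np.sin(a),np.cos(a)])
O=c+.0675*ex; print('O',O)
np.savez('stand.npz',O=O,a=a)
S=np.dstack([(W[...,:2]-O)@ex,(W[...,:2]-O)@ey,W[...,2]])
for n,(z0,z1) in {'base':(.104,.118),'fin':(.126,.145)}.items():
    m=((S[...,2]>z0)&(S[...,2]<z1)&(S[...,0]>-.135)&(S[...,0]<0)&(abs(S[...,1])<.15)).astype(np.uint8)
    k,l,st,ce=cv2.connectedComponentsWithStats(m)
    for i in range(1,k):
        q=S[l==i]
        if len(q)>8: print(n,len(q),q.min(0).round(3),q.max(0).round(3),np.median(q,0).round(4))
pan=(S[...,0]>.02)&(S[...,0]<.1)&(abs(S[...,1])<.12); print('pan z',np.median(S[pan][:,2]))
pl=(S[...,2]>.12)&(S[...,0]>.1)&(S[...,0]<.17)&(abs(S[...,1])<.06); q=S[pl]; print('plate',len(q),q.min(0),q.max(0))
print('plate world',O+.138*ex, 'tcp offset')
```

```text
((505.73486328125, 2.8403167724609375), (134.0274658203125, 290.5957336425781), 6.879175662994385) 0.09507792502627965
[[ 421.80035  139.06554]
 [ 456.60675 -149.43819]
 [ 589.6694  -133.3849 ]
 [ 554.863    155.11882]]
yaw 6.879175662994385
O [0.57274893 0.0109252 ]
base 400 [-0.095 -0.041  0.106] [-0.016 -0.007  0.117] [-0.0555 -0.0239  0.1109]
base 409 [-0.104 -0.083  0.105] [-0.018 -0.05   0.116] [-0.0588 -0.0663  0.1109]
base 395 [-0.096  0.006  0.106] [-0.016  0.04   0.117] [-0.056   0.0226  0.1111]
base 401 [-0.104  0.055  0.106] [-0.024  0.087  0.116] [-0.0643  0.0706  0.1111]
base 398 [-0.106  0.1    0.105] [-0.022  0.134  0.118] [-0.0616  0.1171  0.1113]
fin 74 [-0.081 -0.127  0.126] [-0.052 -0.1    0.143] [-0.0684 -0.1095  0.1335]
fin 55 [-0.108 -0.084  0.132] [-0.098 -0.052  0.139] [-0.1031 -0.0673  0.136 ]
fin 54 [-0.105 -0.041  0.133] [-0.095 -0.01   0.14 ] [-0.1003 -0.0252  0.1366]
fin 52 [-0.106  0.009  0.133] [-0.096  0.039  0.139] [-0.101   0.0243  0.136 ]
fin 53 [-0.114  0.055  0.132] [-0.104  0.085  0.14 ] [-0.109   0.0699  0.1362]
fin 53 [-0.112  0.101  0.134] [-0.101  0.132  0.139] [-0.1065  0.1166  0.1361]
pan z 0.09225794161924517
plate 120 [ 0.13479448 -0.03923593  0.12013215] [0.14160283 0.03969141 0.13857111]
plate world [0.70975546 0.02745429] tcp offset
```

View pics/wrist0.png

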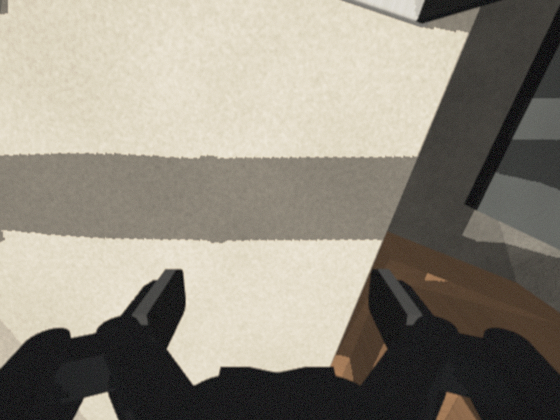

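```bash
python3 -m pendant '{"delta_pos": [[0.3,0.3,0.9],[0.9,0.9,1.5],[1.6,1.6,1.7],[2.3,2.3,1.7],[3.0,3.0,1.7]], "twist": [-0.5,-1.15,-1.15,-1.15,-1.15]}' 100
python3 -m pendant '{"delta_pos": [[0.7,0.7,0],[1.4,1.4,0],[2.1,2.1,0],[2.8,2.8,0],[3.5,3.5,0]], "twist": [0,0,0,0,0]}'
python3 -m pendant '{"delta_pos": [[0.7,0.7,0],[1.4,1.4,0],[2.1,2.1,0],[2.8,2.8,0],[3.5,3.5,0]], "twist": [0,0,0,0,0]}'
```

```text
clock: 1.38
tool_pos: [0.3683, -0.4671, 0.2971]
ee_rot: [3.135, 0.189, 0.001]
force: [1.3, 0.3, -0.2]
gripper_width: 0.0854
clock: 2.0
tool_pos: [0.5782, -0.2572, 0.2968]
ee_rot: [3.136, 0.188, 0.001]
force: [0.3, -0.6, -0.2]
gripper_width: 0.0853
clock: 2.62
tool_pos: [0.7882, -0.0473, 0.2968]
ee_rot: [3.136, 0.188, 0.001]
force: [0.7, -0.2, -0.9]
gripper_width: 0.0855
```

```bash
python3 -m pendant '{"delta_pos": [[0.5,0.7,0],[0.88,1.3,-0.5],[0.88,1.5,-1.3],[0.88,1.5,-2.1],[0.88,1.5,-2.6]], "twist": [0,0,0,0,0]}'
python3 -m pendant '{"delta_pos": [[0,0,0],[0,0,0],[0,0,0],[0,0,0],[0,0,0]], "twist": [0,0,0,0,0]}'
python3 - <<'E'
from h import *
p,d,o=grab('wrist','wrist1.png'); print(o['tool_pos'],o['ee_rot'])
np.savez('pics/o1.npz',tool_pos=o['tool_pos'],ee_rot=o['ee_rot'])
E
```

```text
clock: 3.25
tool_pos: [0.8386, 0.0418, 0.1373]
ee_rot: [3.136, 0.19, -0.005]
force: [-0.1, 0.3, -0.1]
gripper_width: 0.0855
clock: 3.88
tool_pos: [0.8401, 0.0415, 0.1413]
ee_rot: [-3.136, -0.189, -0.001]
force: [0.5, -0.6, -0.6]
gripper_width: 0.0852
[0.84008211 0.04145332 0.14126928] [-3.13581767e+00 -1.88684994e-01 -1.34608209e-03]
```

View pics/wrist1.png

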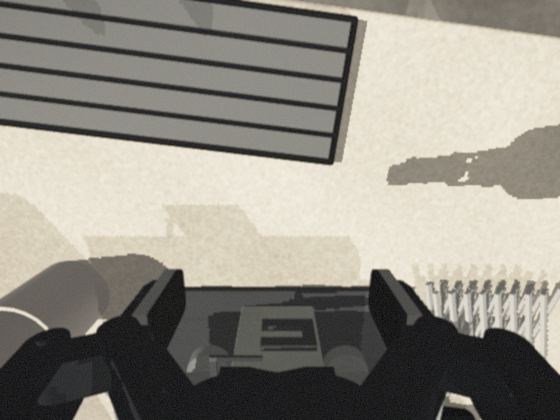

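Run:
```python
from h import *
a=cv2.imread('pics/wrist1.png')[285:380,190:370]; 
cv2.imwrite('pics/w1z.png',cv2.resize(a,None,fx=4.4,fy=4.4,interpolation=cv2.INTER_CUBIC))
d=np.load('pics/wrist1.png.npy'); o=dict(np.load('pics/o1.npz'))
W=world('wrist',d,o); st=np.load('stand.npz'); O=st['O'];A=float(st['a'])
ex=np.array([np.cos(A),np.sin(A)]); ey=np.array([-ex[1],ex[0]])
S=np.dstack([(W[...,:2]-O)@ex,(W[...,:2]-O)@ey,W[...,2]])
for u in (230,250,270,285,300,312):
    print(u)
    for v in range(302,372,3): print('  ',v,(S[v,u]*1000).round(0).tolist(),a[v-285,u-190].tolist() if v<380 else '')
```

```text
230
   302 [144.0, 50.0, 10.0] [80, 82, 81]
   305 [139.0, 50.0, 10.0] [78, 80, 80]
   308 [136.0, 50.0, 11.0] [82, 81, 83]
   311 [131.0, 51.0, 9.0] [66, 66, 67]
   314 [128.0, 51.0, 10.0] [51, 52, 51]
   317 [124.0, 51.0, 11.0] [47, 46, 49]
   320 [119.0, 51.0, 9.0] [44, 42, 42]
   323 [116.0, 51.0, 10.0] [50, 50, 49]
   326 [110.0, 52.0, 7.0] [46, 44, 50]
   329 [107.0, 51.0, 10.0] [47, 49, 48]
   332 [104.0, 51.0, 11.0] [45, 46, 47]
   335 [100.0, 52.0, 11.0] [49, 48, 49]
   338 [95.0, 52.0, 10.0] [50, 48, 49]
   341 [91.0, 52.0, 11.0] [47, 48, 49]
   344 [87.0, 52.0, 11.0] [48, 51, 50]
   347 [82.0, 53.0, 9.0] [46, 48, 48]
   350 [77.0, 53.0, 8.0] [50, 50, 51]
   353 [73.0, 53.0, 10.0] [46, 44, 48]
   356 [151.0, 37.0, 102.0] [49, 50, 53]
   359 [149.0, 36.0, 104.0] [77, 75, 74]
   362 [66.0, 52.0, 16.0] [75, 75, 75]
   365 [64.0, 52.0, 19.0] [74, 76, 75]
   368 [279.0, 10.0, 251.0] [35, 33, 33]
   371 [279.0, 10.0, 252.0] [30, 26, 32]
250
   302 [144.0, 27.0, 10.0] [82, 83, 84]
   305 [140.0, 27.0, 10.0] [66, 70, 69]
   308 [140.0, 27.0, 16.0] [83, 91, 92]
   311 [139.0, 26.0, 
[... 4031 characters left out ...]
]
   323 [146.0, -38.0, 51.0] [48, 47, 48]
   326 [147.0, -38.0, 57.0] [39, 39, 39]
   329 [146.0, -37.0, 60.0] [40, 40, 39]
   332 [147.0, -37.0, 66.0] [34, 35, 37]
   335 [146.0, -36.0, 69.0] [41, 37, 38]
   338 [146.0, -36.0, 73.0] [38, 37, 41]
   341 [146.0, -36.0, 77.0] [39, 38, 40]
   344 [146.0, -35.0, 81.0] [51, 51, 50]
   347 [143.0, -35.0, 82.0] [60, 61, 60]
   350 [140.0, -35.0, 83.0] [55, 56, 56]
   353 [139.0, -35.0, 85.0] [86, 93, 94]
   356 [140.0, -34.0, 89.0] [84, 92, 94]
   359 [138.0, -34.0, 91.0] [85, 91, 91]
   362 [139.0, -34.0, 96.0] [86, 94, 94]
   365 [139.0, -33.0, 99.0] [83, 89, 90]
   368 [279.0, -12.0, 252.0] [32, 31, 34]
   371 [279.0, -12.0, 253.0] [33, 29, 34]
```

View pics/w1z.png

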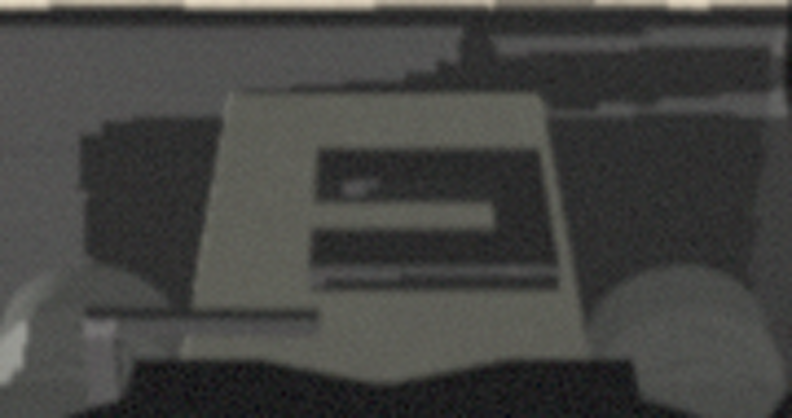

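```bash
python3 -m pendant '{"delta_pos": [[0,0,1],[-0.6,-0.1,1.6],[-1.6,-0.3,1.6],[-2.6,-0.5,1.6],[-3.6,-0.7,1.6]], "twist": [0,0,0,0,0]}' 0
python3 -m pendant '{"delta_pos": [[-1,-0.2,0],[-2,-0.4,0],[-3,-0.48,0],[-3.04,-0.48,-0.5],[-3.04,-0.48,-1.2]], "twist": [0,0,0,0,0]}' 0
```

```text
clock: 4.55
tool_pos: [0.6218, -0.001, 0.237]
ee_rot: [3.136, 0.189, 0.002]
force: [0.6, -0.1, 0.6]
gripper_width: 0.0002
clock: 5.18
tool_pos: [0.4422, -0.0295, 0.1656]
ee_rot: [3.136, 0.188, 0.008]
force: [0.6, -0.3, -0.9]
gripper_width: -0.0001
```

```bash
python3 -m pendant '{"delta_pos": [[0,0,-0.5],[0,0,-0.9],[0,0,-1.08],[0,0,-1.08],[0,0,-1.08]], "twist": [0,0,0,0,0]}' 0
python3 - <<'E'
from h import *
grab('top','top1.png'); grab('wrist','wrist2.png')
a=cv2.imread('pics/top1.png')[110:290,225:425]; a=cv2.resize(a,None,fx=2,fy=2)
b=cv2.imread('pics/wrist2.png')[120:]; cv2.imwrite('pics/tw1.png',np.hstack([a[:300,:],b[:300,:400]]))
E
```

```text
clock: 5.8
tool_pos: [0.4421, -0.0294, 0.1006]
ee_rot: [3.136, 0.189, 0.002]
force: [-0.5, -0.3, -1.3]
gripper_width: 0.0002
```

View pics/wrist2.png

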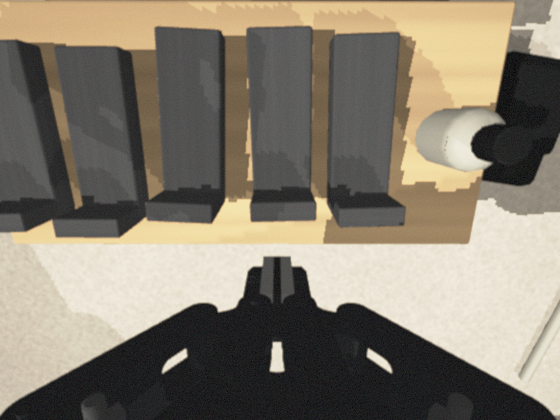

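View pics/tw1.png

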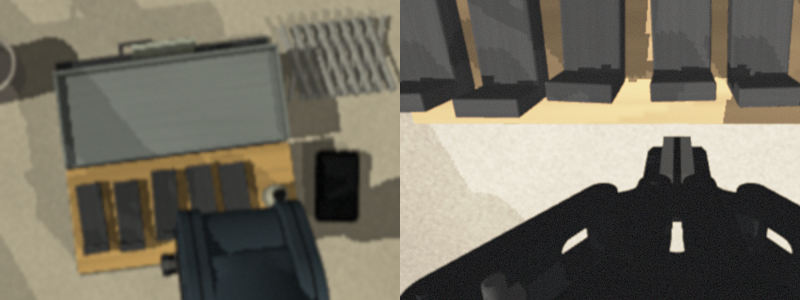

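```bash
python3 -m pendant '{"delta_pos": [[0.3,0.035,0],[0.6,0.07,0],[0.95,0.115,0],[1.3,0.155,0],[1.65,0.2,0]], "twist": [0,0,0,0,0]}' 0
python3 -m pendant '{"delta_pos": [[0.25,0.03,0],[0.5,0.06,0],[0.67,0.08,0],[0.67,0.08,0],[0.2,0.025,0.1]], "twist": [0,0,0,0,0]}' 0
python3 - <<'E'
from h import *
grab('wrist','wrist3.png');grab('side','side3.png')
a=cv2.imread('pics/side3.png')[170:330,220:400]; cv2.imwrite('pics/side3z.png',cv2.resize(a,None,fx=3.3,fy=3.3))
E
```

```text
clock: 6.52
tool_pos: [0.5414, -0.0173, 0.1005]
ee_rot: [3.136, 0.189, 0.002]
force: [-0.1, -0.4, 1.1]
gripper_width: -0.0001
clock: 7.15
tool_pos: [0.5527, -0.0156, 0.1054]
ee_rot: [-3.136, -0.189, -0.0]
force: [-0.8, -0.5, -0.7]
gripper_width: -0.0001
```

View pics/wrist3.png

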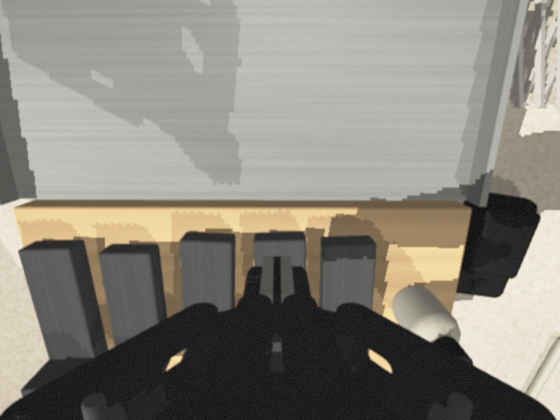

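View pics/side3z.png

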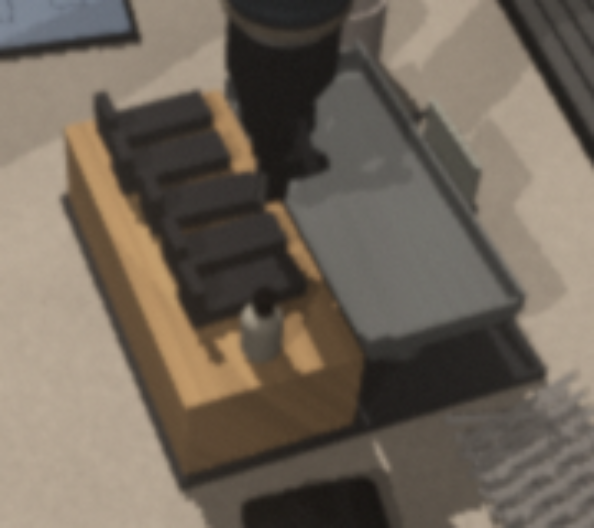

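Run:
```python
from h import *
o=bot.get_obs(); print(o['clock'],o['tool_pos'],o['joint_pos'])
T=np.array(o['tool_pos'])
print('side',proj('side',T),'top',proj('top',T),'wrist',proj('wrist',T,o))
st=np.load('stand.npz'); O=st['O'];A=float(st['a']); ex=np.array([np.cos(A),np.sin(A)]); ey=np.array([-ex[1],ex[0]])
print('stand',(T[:2]-O)@ex,(T[:2]-O)@ey)
d=np.load('pics/wrist3.png.npy'); W=world('wrist',d,o)
S=np.dstack([(W[...,:2]-O)@ex,(W[...,:2]-O)@ey,W[...,2]])
for u,v in [(280,190),(280,215),(280,237),(280,250),(262,250),(298,270),(210,240),(210,265),(350,242),(350,270),(275,265),(130,100),(400,100)]: print(u,v,(S[v,u]*1000).round(1))
g=cv2.imread('pics/wrist3.png')[190:420,140:420]; cv2.imwrite('pics/w3z.png',cv2.resize(g,None,fx=2.6,fy=2.6,interpolation=2))
```

```text
7.25 [ 0.54947207 -0.01663831  0.10619205] [-0.00925423  0.48940552 -0.06784669  1.88035752  0.0461144   0.77548468
 -1.55344621]
side [[301.04477532 239.48322366]] top [[324.15526757 195.84535351]] wrist [[274.82606522 244.49844346]]
stand -0.0264107340341013 -0.02457706600750899
280 190 [  4.6 -27.8  92. ]
280 215 [-11.  -27.8  94.8]
280 237 [-20.5 -27.7 108.7]
280 250 [-27.3 -27.7 112.5]
262 250 [-27.6 -16.9 111.8]
298 270 [-18.6 -35.5 154.6]
210 240 [-22.   14.3 109.7]
210 265 [-37.6  14.9 111.6]
350 242 [-23.4 -69.9 109.4]
350 270 [-40.5 -70.3 112.6]
275 265 [-14.4 -24.9 157.8]
130 100 [58.  59.7 90.6]
400 100 [ 57.9 -96.9  92.6]
```

View pics/w3z.png

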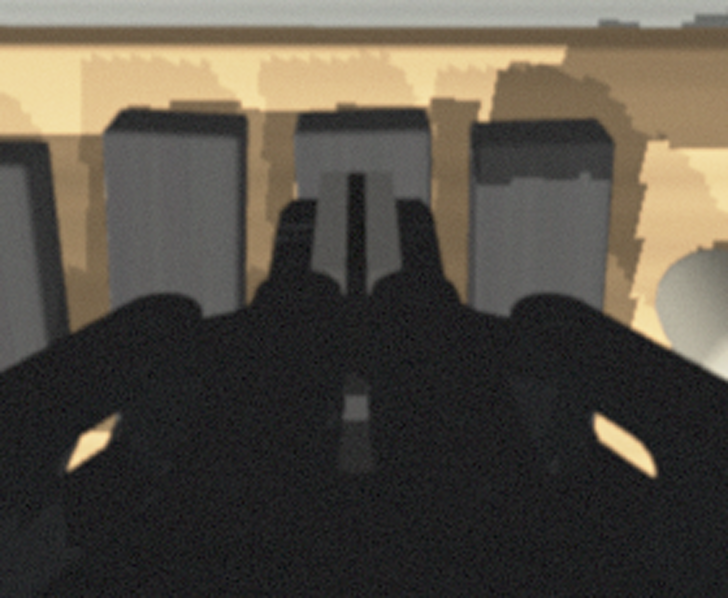

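Run:
```python
from h import *
o=bot.get_obs()
d=np.load('pics/wrist3.png.npy'); m,f=K('wrist'); T=np.array(m['tool_from_camera'])
for v in range(252,300,3):
    r=[]
    for u in (262,268,275,282,288):
        z=d[v,u]; c=np.array([(u-m['cx'])/f*z,(v-m['cy'])/f*z,z,1]); r.append((T@c)[:3].round(3).tolist())
    print(v,r)
d=np.load('pics/side3.png.npy'); W=world('side',d)
for v in range(215,246,2): print(v,[ (W[v,u]*1000).round(0).tolist() for u in (300,304,308,312)])
print(bot.hold_point_z)
```

```text
252 [[-0.002, -0.008, -0.006], [-0.003, -0.004, -0.005], [-0.003, 0.0, -0.005], [-0.002, 0.004, -0.006], [-0.003, 0.008, -0.005]]
255 [[-0.004, -0.008, -0.006], [-0.005, -0.004, -0.006], [-0.005, 0.0, -0.005], [-0.005, 0.004, -0.005], [-0.005, 0.008, -0.005]]
258 [[-0.007, -0.008, -0.005], [0.011, -0.003, -0.043], [0.012, 0.0, -0.044], [0.012, 0.004, -0.044], [0.012, 0.006, -0.044]]
261 [[-0.009, -0.008, -0.005], [0.011, -0.003, -0.046], [0.012, 0.0, -0.048], [0.011, 0.004, -0.047], [0.076, 0.001, -0.179]]
264 [[0.011, -0.006, -0.049], [0.012, -0.003, -0.051], [0.012, 0.0, -0.05], [0.011, 0.004, -0.049], [0.012, 0.006, -0.05]]
267 [[0.012, -0.005, -0.053], [0.011, -0.003, -0.053], [0.012, 0.0, -0.053], [0.011, 0.004, -0.052], [0.011, 0.006, -0.053]]
270 [[0.012, -0.005, -0.056], [0.012, -0.003, -0.056], [0.011, 0.0, -0.055], [0.012, 0.003, -0.056], [0.011, 0.006, -0.055]]
273 [[0.012, -0.005, -0.059], [0.012, -0.003, -0.059], [0.012, 0.0, -0.059], [0.011, 0.003, -0.057], [0.011, 0.006, -0.058]]
276 [[0.012, -0.005, -0.061], [0.011, -0.003, -0.059], [0.012, 0.0, -0.062], [0.012, 0.003
[... 1715 characters left out ...]
.0], [578.0, 19.0, 92.0], [589.0, 17.0, 92.0]]
233 [[556.0, 14.0, 95.0], [566.0, 12.0, 95.0], [576.0, 12.0, 93.0], [586.0, 8.0, 95.0]]
235 [[549.0, -7.0, 112.0], [564.0, 7.0, 93.0], [575.0, 7.0, 91.0], [585.0, 4.0, 92.0]]
237 [[548.0, -12.0, 111.0], [557.0, -14.0, 111.0], [597.0, 66.0, 12.0], [583.0, -3.0, 92.0]]
239 [[546.0, -19.0, 111.0], [555.0, -21.0, 112.0], [570.0, -8.0, 94.0], [581.0, -10.0, 93.0]]
241 [[545.0, -24.0, 110.0], [554.0, -26.0, 110.0], [568.0, -17.0, 96.0], [578.0, -17.0, 93.0]]
243 [[542.0, -33.0, 113.0], [552.0, -33.0, 111.0], [567.0, -22.0, 95.0], [578.0, -20.0, 90.0]]
245 [[541.0, -36.0, 110.0], [552.0, -34.0, 104.0], [565.0, -28.0, 94.0], [575.0, -30.0, 94.0]]
0.0187
```

Run:
```python
from h import *
m,f=K('wrist'); T=np.array(m['tool_from_camera'])
for n in ('wrist2','wrist1'):
    d=np.load(f'pics/{n}.png.npy'); v,u=np.mgrid[:420,:560]
    c=np.stack([(u-m['cx'])/f*d,(v-m['cy'])/f*d,d],-1)@T[:3,:3].T+T[:3,3]
    g=(d>0.02)&(d<0.17)&(c[...,2]<-.03)&(abs(c[...,1])<.1)&(abs(c[...,0])<.07)
    q=c[g]; print(n,len(q))
    for y in range(-100,100,10):
        s=q[(q[:,1]*1000>=y)&(q[:,1]*1000<y+10)]
        if len(s): 
            i=s[:,2].argmax(); print(y,'lowest z',s[i].round(3), np.percentile(s[:,2],98).round(3))
```

```text
wrist2 54256
-100 lowest z [ 0.028 -0.09  -0.03 ] -0.031
-90 lowest z [ 0.029 -0.082 -0.03 ] -0.031
-80 lowest z [ 0.026 -0.076 -0.03 ] -0.03
-70 lowest z [ 0.037 -0.06  -0.031] -0.032
-60 lowest z [ 0.037 -0.05  -0.03 ] -0.034
-50 lowest z [ 0.036 -0.041 -0.03 ] -0.035
-40 lowest z [ 0.036 -0.032 -0.03 ] -0.035
-30 lowest z [ 0.03 -0.03 -0.03] -0.083
-20 lowest z [ 0.037 -0.011 -0.03 ] -0.036
-10 lowest z [ 0.037 -0.005 -0.03 ] -0.035
0 lowest z [ 0.037  0.003 -0.03 ] -0.035
10 lowest z [ 0.037  0.01  -0.03 ] -0.035
20 lowest z [ 0.007  0.021 -0.078] -0.082
30 lowest z [ 0.032  0.031 -0.03 ] -0.034
40 lowest z [ 0.034  0.046 -0.03 ] -0.035
50 lowest z [ 0.035  0.053 -0.03 ] -0.034
60 lowest z [ 0.035  0.061 -0.03 ] -0.033
70 lowest z [ 0.067  0.079 -0.03 ] -0.03
80 lowest z [ 0.059  0.081 -0.03 ] -0.031
90 lowest z [ 0.051  0.091 -0.03 ] -0.031
wrist1 44423
-80 lowest z [ 0.012 -0.07  -0.095] -0.098
-70 lowest z [ 0.006 -0.061 -0.091] -0.096
-60 lowest z [ 0.007 -0.053 -0.056] -0.065
-50 lowest z [ 0.001 -0.042 -0.049] -0.053
-40 lowest z [ 0.012 -0.039 -0.097] -0.1
-30 lowest z [ 0.017 -0.03  -0.109] -0.112
-20 lowest z [ 0.01  -0.013 -0.109] -0.111
-10 lowest z [ 0.009 -0.008 -0.109] -0.11
0 lowest z [ 0.01   0.009 -0.109] -0.111
10 lowest z [ 0.01   0.015 -0.109] -0.11
20 lowest z [ 0.017  0.03  -0.111] -0.114
30 lowest z [ 0.012  0.04  -0.099] -0.105
40 lowest z [-0.001  0.044 -0.049] -0.053
50 lowest z [ 0.011  0.05  -0.053] -0.062
60 lowest z [ 0.007  0.062 -0.091] -0.095
70 lowest z [ 0.012  0.07  -0.095] -0.097
```

```bash
python3 -m pendant '{"delta_pos": [[0,0,0.2],[-0.6,-0.07,0.2],[-1.3,-0.16,0.2],[-1.85,-0.22,0.2],[-1.85,-0.22,0.2]], "twist": [0,0,0,0,0]}' 0
python3 -m pendant '{"delta_pos": [[0,0,-0.3],[0,0,-0.7],[0,0,-0.9],[0,0,-0.9],[0,0,-0.9]], "twist": [0,0,0,0,0]}' 0
python3 - <<'E'
from h import *
o=bot.get_obs(); print(o['tool_pos'],o['force'])
grab('side','side4.png'); a=cv2.imread('pics/side4.png')[170:330,190:370]; cv2.imwrite('pics/side4z.png',cv2.resize(a,None,fx=3.3,fy=3.3))
W=world('side',np.load('pics/side4.png.npy')); print(proj('side',np.array(o['tool_pos'])+[0,0,.041]))
E
```

```text
clock: 7.88
tool_pos: [0.4401, -0.0295, 0.1186]
ee_rot: [3.136, 0.188, -0.0]
force: [0.3, -0.5, 0.5]
gripper_width: 0.0001
clock: 8.5
tool_pos: [0.4422, -0.029, 0.0643]
ee_rot: [-3.136, -0.189, -0.001]
force: [-0.4, -0.4, -0.7]
gripper_width: -0.0004
[ 0.44217197 -0.02896454  0.06431792] [-0.37277526 -0.40809882 -0.71099478]
[[259.41371024 250.81663639]]
```

View pics/side4z.png

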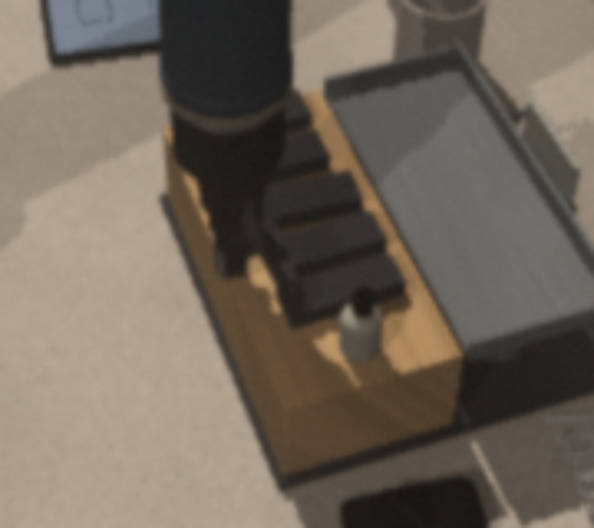

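```bash
python3 -m pendant '{"delta_pos": [[0.3,0.035,0],[0.6,0.07,0],[0.9,0.11,0],[1.2,0.145,0],[1.5,0.18,0]], "twist": [0,0,0,0,0]}' 0
python3 - <<'E'
from h import *
grab('wrist','wrist5.png')
E
```

```text
clock: 9.18
tool_pos: [0.5314, -0.0184, 0.0645]
ee_rot: [3.136, 0.188, -0.001]
force: [-2.5, 0.6, 1.9]
gripper_width: 0.0003
```

View pics/wrist5.png

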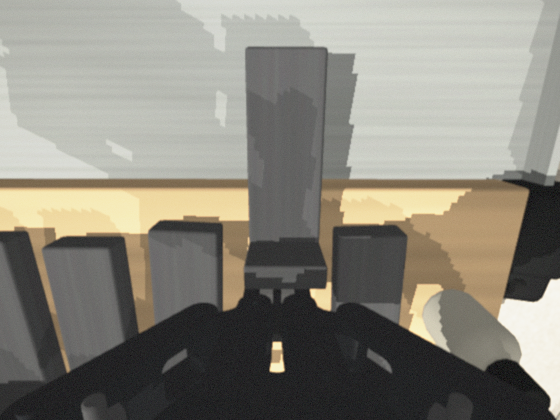

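```bash
python3 -m pendant '{"delta_pos": [[0.3,0.035,0],[0.6,0.07,0],[0.84,0.1,0],[0.84,0.1,0],[0.6,0.07,0.0]], "twist": [0,0,0,0,0]}' 0
python3 -m pendant '{"delta_pos": [[-0.4,-0.05,0.1],[-0.4,-0.05,0.4],[-0.4,-0.05,0.4],[-0.4,-0.05,0.4],[-0.4,-0.05,0.4]], "twist": [0,0,0,0,0]}' 0
cat > chk.py <<'E'
from h import *
import sys
n=sys.argv[1]
p,d,o=grab('wrist',n); print(o['clock'],o['tool_pos'],o['force'].round(1))
st=np.load('stand.npz'); O=st['O'];A=float(st['a']); ex=np.array([np.cos(A),np.sin(A)]); ey=np.array([-ex[1],ex[0]])
W=world('wrist',d,o); S=np.dstack([(W[...,:2]-O)@ex,(W[...,:2]-O)@ey,W[...,2]]); T=(o['tool_pos'][:2]-O)
print('tool stand',T@ex,T@ey)
fl=(S[...,0]>.01)&(S[...,0]<.11)&(abs(S[...,1])<.125)&(S[...,2]<.096)
h,e=np.histogram(S[fl][:,2],bins=np.arange(.02,.096,.001)); z=e[h.argmax()]; sel=fl&(abs(S[...,2]-z)<.003); zf=np.median(S[sel][:,2]); print('floor',zf,'sink',.092-zf)
m=((S[...,2]>zf+.012)&(S[...,2]<zf+.02)&(S[...,0]>.01)&(S[...,0]<.113)&(abs(S[...,1])<.135)).astype(np.uint8)
m=cv2.erode(m,np.ones((3,3)))
k,l,s,c=cv2.connectedComponentsWithStats(m)
for i in range(1,k):
    if s[i,4]>300:
        q=S[l==i]; print(s[i,4],'min',q.min(0).round(3),'max',q.max(0).round(3),'med',np.median(q,0).round(3), 'slope dz/dx',np.polyfit(q[:,0],q[:,2],1)[0].round(3),'yaw',np.degrees(np.arctan(np.polyfit(q[:,0],q[:,1],1)[0])).round(1))
E
python3 chk.py wrist6.png
```

```text
clock: 9.85
tool_pos: [0.5672, -0.014, 0.0638]
ee_rot: [-3.136, -0.189, -0.001]
force: [-0.2, -0.4, -0.7]
gripper_width: 0.0001
clock: 10.48
tool_pos: [0.5429, -0.0171, 0.0872]
ee_rot: [-3.136, -0.189, 0.001]
force: [-0.4, -1.4, -0.0]
gripper_width: -0.0
10.475 [ 0.54294649 -0.01708669  0.08723476] [-0.4 -1.4 -0. ]
tool stand -0.03294303755588784 -0.02424061537207701
floor 0.08277624928618836 sink 0.009223750713811638
8431 min [ 0.031 -0.045  0.096] max [ 0.094 -0.014  0.101] med [ 0.065 -0.029  0.099] slope dz/dx 0.001 yaw -0.4
```

View pics/wrist6.png

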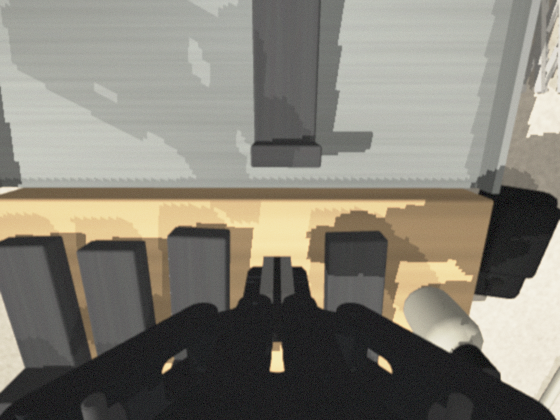

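```bash
python3 -m pendant '{"delta_pos": [[-0.1,0,0.5],[-0.9,0.1,0.5],[-1.81,0.3,0.5],[-1.81,0.55,0.3],[-1.81,0.55,-0.42]], "twist": [0,0,0,0,0]}' 0
python3 -m pendant '{"delta_pos": [[0,0,0],[0.3,0.035,0],[0.6,0.07,0],[0.95,0.11,0],[1.3,0.155,0]], "twist": [0,0,0,0,0]}' 0
python3 chk.py wrist7.png
```

```text
clock: 11.15
tool_pos: [0.4366, 0.0173, 0.0635]
ee_rot: [-3.135, -0.191, -0.009]
force: [1.4, -0.4, -0.4]
gripper_width: -0.0003
clock: 11.78
tool_pos: [0.5128, 0.0248, 0.0636]
ee_rot: [3.136, 0.188, -0.002]
force: [-2.6, 0.1, 0.3]
gripper_width: -0.0
11.775 [0.51283249 0.02479089 0.06361822] [-2.6  0.1  0.3]
tool stand -0.05782431603461591 0.02094242749562451
floor 0.08276098437287968 sink 0.009239015627120317
5864 min [ 0.021 -0.045  0.095] max [ 0.062 -0.013  0.102] med [ 0.048 -0.028  0.099] slope dz/dx 0.0 yaw -3.1
```

View pics/wrist7.png

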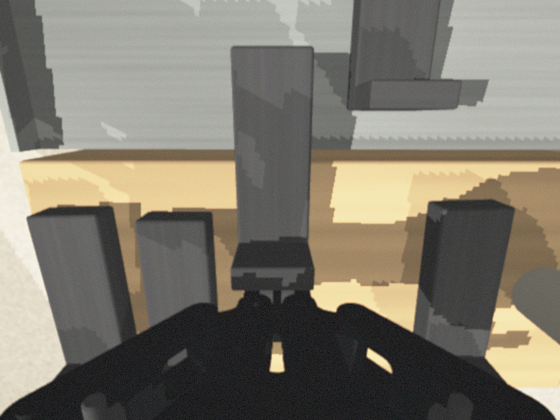

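```bash
python3 -m pendant '{"delta_pos": [[0.3,0.035,0],[0.6,0.07,0],[0.9,0.11,0],[1.05,0.125,0],[1.05,0.125,0]], "twist": [0,0,0,0,0]}' 0
python3 -m pendant '{"delta_pos": [[-0.5,-0.06,0.1],[-0.6,-0.07,0.4],[-0.6,-0.07,0.4],[-0.6,-0.07,0.4],[-0.6,-0.07,0.4]], "twist": [0,0,0,0,0]}' 0
python3 chk.py wrist8.png
```

```text
clock: 12.45
tool_pos: [0.576, 0.0326, 0.063]
ee_rot: [-3.136, -0.188, -0.001]
force: [-0.3, 0.5, 0.2]
gripper_width: -0.0001
clock: 13.08
tool_pos: [0.5401, 0.0286, 0.0863]
ee_rot: [-3.136, -0.189, 0.0]
force: [-0.1, -0.2, 0.3]
gripper_width: -0.0003
13.075 [0.54009672 0.02861942 0.08626698] [-0.1 -0.2  0.3]
tool stand -0.03029779673795454 0.021477792312681574
floor 0.07336398802581381 sink 0.018636011974186184
8550 min [0.028 0.007 0.086] max [0.099 0.038 0.092] med [0.067 0.023 0.089] slope dz/dx 0.001 yaw 0.2
8267 min [ 0.027 -0.045  0.087] max [ 0.1   -0.013  0.092] med [ 0.069 -0.029  0.089] slope dz/dx 0.001 yaw -0.2
```

View pics/wrist8.png

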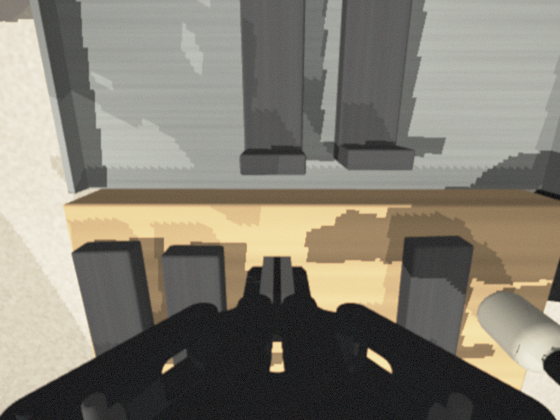

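```bash
python3 -m pendant '{"delta_pos": [[-0.1,0,0.5],[-0.95,0.1,0.5],[-1.9,0.3,0.5],[-1.9,0.575,0.3],[-1.9,0.575,-0.42]], "twist": [0,0,0,0,0]}' 0
python3 -m pendant '{"delta_pos": [[0,0,-0.04],[0.3,0.035,-0.04],[0.6,0.07,-0.04],[0.95,0.11,-0.04],[1.3,0.155,-0.04]], "twist": [0,0,0,0,0]}' 0
python3 chk.py wrist9.png
```

```text
clock: 13.75
tool_pos: [0.4278, 0.0648, 0.0623]
ee_rot: [-3.134, -0.192, -0.009]
force: [1.7, 0.3, -1.3]
gripper_width: 0.0001
clock: 14.38
tool_pos: [0.5032, 0.0721, 0.0585]
ee_rot: [3.135, 0.189, -0.005]
force: [-4.4, -0.8, 5.1]
gripper_width: 0.0006
14.375 [0.50317614 0.07205225 0.05845277] [-4.4 -0.8  5.1]
tool stand -0.061750368494410596 0.06902014795089928
floor 0.0733894636407624 sink 0.018610536359237595
5453 min [0.019 0.007 0.086] max [0.06  0.039 0.092] med [0.046 0.024 0.089] slope dz/dx -0.001 yaw -3.1
5319 min [ 0.021 -0.046  0.085] max [ 0.06  -0.012  0.093] med [ 0.046 -0.027  0.089] slope dz/dx -0.003 yaw -10.5
```

View pics/wrist9.png

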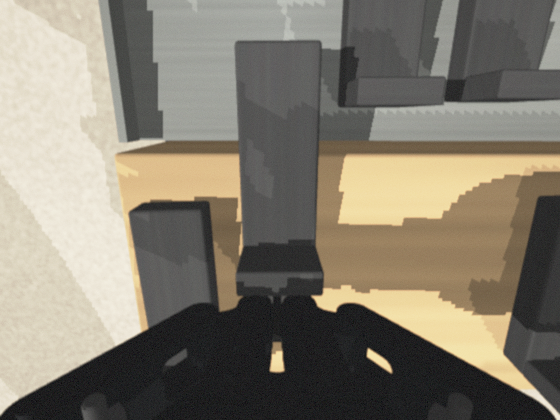

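```bash
python3 -m pendant '{"delta_pos": [[0.3,0.035,0.02],[0.6,0.07,0.02],[0.9,0.11,0.02],[1.15,0.135,0.02],[1.15,0.135,0.02]], "twist": [0,0,0,0,0]}' 0
python3 -m pendant '{"delta_pos": [[-0.5,-0.06,0.1],[-0.6,-0.07,0.4],[-0.6,-0.07,0.4],[-0.6,-0.07,0.4],[-0.6,-0.07,0.4]], "twist": [0,0,0,0,0]}' 0
python3 chk.py wrist10.png
```

```text
clock: 15.05
tool_pos: [0.5732, 0.0805, 0.0597]
ee_rot: [-3.136, -0.188, 0.0]
force: [-1.0, 0.5, -0.0]
gripper_width: -0.0002
clock: 15.68
tool_pos: [0.5371, 0.0763, 0.0838]
ee_rot: [-3.136, -0.189, 0.0]
force: [0.7, 0.3, -0.1]
gripper_width: -0.0001
15.675 [0.53707393 0.07625938 0.08381447] [ 0.7  0.3 -0.1]
tool stand -0.027592700285385532 0.06913684565842394
floor 0.06260707186799705 sink 0.02939292813200295
7946 min [0.032 0.05  0.076] max [0.105 0.081 0.081] med [0.072 0.066 0.079] slope dz/dx -0.0 yaw -0.2
8197 min [0.028 0.007 0.076] max [0.105 0.039 0.081] med [0.07  0.023 0.079] slope dz/dx 0.0 yaw 0.5
8404 min [ 0.022 -0.045  0.075] max [ 0.105 -0.013  0.082] med [ 0.071 -0.028  0.079] slope dz/dx 0.0 yaw -0.6
```

View pics/wrist10.png

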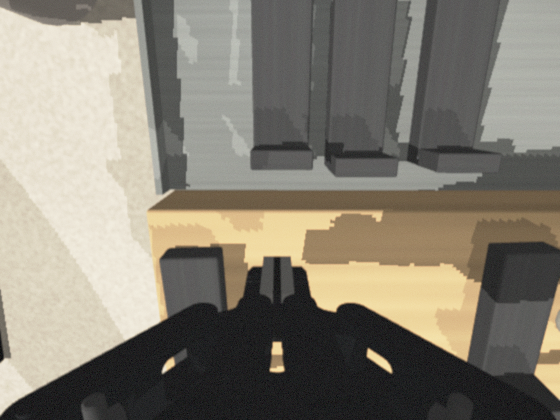

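```bash
python3 -m pendant '{"delta_pos": [[-0.1,0,0.5],[-0.95,0.1,0.5],[-1.9,0.3,0.5],[-1.94,0.55,0.3],[-1.94,0.55,-0.4]], "twist": [0,0,0,0,0]}' 0
python3 -m pendant '{"delta_pos": [[0,0,0],[0.3,0.035,0],[0.6,0.07,0],[0.95,0.11,0],[1.3,0.155,0]], "twist": [0,0,0,0,0]}' 0
python3 chk.py wrist11.png
```

```text
clock: 16.35
tool_pos: [0.422, 0.1111, 0.0611]
ee_rot: [-3.134, -0.192, -0.008]
force: [0.4, 1.1, -0.2]
gripper_width: 0.0
clock: 16.98
tool_pos: [0.4981, 0.1182, 0.0597]
ee_rot: [3.135, 0.188, -0.004]
force: [-1.9, -0.4, 0.6]
gripper_width: -0.0002
16.975 [0.49813405 0.11823339 0.05966967] [-1.9 -0.4  0.6]
tool stand -0.06122477505980411 0.11547274458239694
floor 0.0626709358750206 sink 0.029329064124979404
4648 min [0.032 0.05  0.076] max [0.064 0.082 0.081] med [0.05  0.067 0.079] slope dz/dx -0.0 yaw -1.9
5472 min [0.019 0.007 0.075] max [0.064 0.039 0.082] med [0.048 0.024 0.079] slope dz/dx -0.002 yaw -2.7
605 min [ 0.021 -0.018  0.075] max [ 0.06  -0.012  0.082] med [ 0.038 -0.014  0.078] slope dz/dx -0.098 yaw 0.9
```

View pics/wrist11.png

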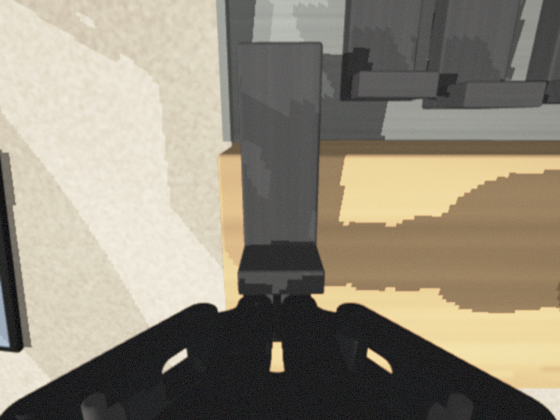

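Run:
```python
from h import *
o=bot.get_obs(); d=np.load('pics/wrist11.png.npy')
st=np.load('stand.npz'); O=st['O'];A=float(st['a']); ex=np.array([np.cos(A),np.sin(A)]); ey=np.array([-ex[1],ex[0]])
W=world('wrist',d,o); S=np.dstack([(W[...,:2]-O)@ex,(W[...,:2]-O)@ey,W[...,2]])
m=(abs(S[...,2]-.111)<.004)&(S[...,1]>.09)
for v in (60,100,150,200,235): 
    q=S[v][m[v]]; print(v,len(q),q[:,0].mean().round(3),q[:,1].min().round(4),q[:,1].max().round(4))
for v in (20,50,90,120): print(v,[(S[v,u]*1000).round(0).tolist() for u in range(216,240,3)])
```

```text
60 85 0.038 0.098 0.1292
100 82 0.024 0.0979 0.1291
150 80 0.005 0.0977 0.1294
200 75 -0.016 0.0976 0.1291
235 73 -0.031 0.0974 0.1286
20 [[18.0, 115.0, 240.0], [60.0, 141.0, 76.0], [59.0, 139.0, 78.0], [60.0, 138.0, 77.0], [62.0, 138.0, 67.0], [63.0, 137.0, 63.0], [63.0, 136.0, 63.0], [63.0, 134.0, 63.0]]
50 [[61.0, 156.0, 1.0], [47.0, 141.0, 77.0], [47.0, 140.0, 78.0], [47.0, 139.0, 77.0], [48.0, 138.0, 72.0], [50.0, 138.0, 64.0], [50.0, 136.0, 64.0], [41.0, 129.0, 111.0]]
90 [[36.0, 158.0, 0.0], [35.0, 155.0, 1.0], [30.0, 141.0, 78.0], [30.0, 140.0, 76.0], [30.0, 138.0, 77.0], [31.0, 138.0, 67.0], [31.0, 137.0, 63.0], [31.0, 135.0, 63.0]]
120 [[15.0, 159.0, 1.0], [15.0, 156.0, 1.0], [16.0, 142.0, 77.0], [16.0, 140.0, 78.0], [16.0, 139.0, 76.0], [16.0, 138.0, 70.0], [16.0, 137.0, 63.0], [16.0, 136.0, 63.0]]
```

```bash
python3 -m pendant '{"delta_pos": [[0.3,0.035,0],[0.65,0.08,0],[1.0,0.12,0],[1.2,0.145,0],[1.2,0.145,0]], "twist": [0,0,0,0,0]}' 0
python3 -m pendant '{"delta_pos": [[-0.5,-0.06,0.1],[-0.6,-0.07,0.4],[-0.6,-0.07,0.4],[-0.6,-0.07,0.4],[-0.6,-0.07,0.4]], "twist": [0,0,0,0,0]}' 0
python3 chk.py wrist12.png
```

```text
clock: 17.65
tool_pos: [0.5708, 0.1272, 0.0599]
ee_rot: [-3.136, -0.188, -0.0]
force: [0.4, -0.4, -0.2]
gripper_width: 0.0001
clock: 18.27
tool_pos: [0.5347, 0.1231, 0.0838]
ee_rot: [3.136, 0.189, -0.0]
force: [0.5, 0.4, -0.6]
gripper_width: -0.0003
18.275 [0.53467532 0.12306384 0.0838368 ] [ 0.5  0.4 -0.6]
tool stand -0.024367992519859154 0.11589165756229397
floor 0.0681335078412121 sink 0.023866492158787903
```

View pics/wrist12.png

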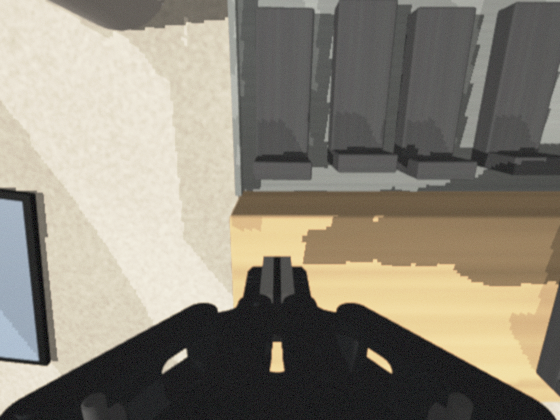

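```bash
python3 -m pendant '{"delta_pos": [[-0.3,0,0.9],[-0.3,0,1.8],[0.3,-0.2,2.5],[1.2,-0.5,2.5],[2.1,-0.8,2.5]], "twist": [0,0,0,0,0]}' 0
python3 chk.py wrist13.png
python3 -m pendant '{"delta_pos": [[0.9,-0.2,0],[1.8,-0.5,0],[2.6,-0.56,0],[3.0,-0.56,-0.7],[3.0,-0.56,-1.55]], "twist": [0,0,0,0,0]}' 100
python3 -m pendant '{"delta_pos": [[0,0,0],[0,0,0],[0,0,0],[0,0,0],[0,0,0]], "twist": [0,0,0,0,0]}'
python3 - <<'E'
from h import *
p,d,o=grab('wrist','wrist14.png'); print(o['tool_pos'])
a=cv2.imread('pics/wrist14.png')[285:380,190:370]
cv2.imwrite('pics/w14z.png',cv2.resize(a,None,fx=4.4,fy=4.4,interpolation=cv2.INTER_CUBIC))
st=np.load('stand.npz'); O=st['O'];A=float(st['a']); ex=np.array([np.cos(A),np.sin(A)]); ey=np.array([-ex[1],ex[0]])
W=world('wrist',d,o); S=np.dstack([(W[...,:2]-O)@ex,(W[...,:2]-O)@ey,W[...,2]])
for u in (235,245,252,270,285):
    print(u,[(v,(S[v,u]*1000).round(0).tolist()) for v in range(318,352,2)])
p,d,o=grab('top','top14.png'); a=p[110:260,235:435,::-1]; cv2.imwrite('pics/top14z.png',cv2.resize(a,None,fx=3.9,fy=3.9,interpolation=3))
W=world('top',d); S=np.dstack([(W[...,:2]-O)@ex,(W[...,:2]-O)@ey,W[...,2]])
pan=(S[...,0]>.01)&(S[...,0]<.11)&(S[...,1]>-.13)&(S[...,1]<-.06); print('pan floor top cam',np.median(S[pan][:,2]))
E
```

```text
clock: 18.95
tool_pos: [0.6623, 0.0747, 0.2349]
ee_rot: [-3.136, -0.19, -0.002]
force: [0.9, 0.4, -0.1]
gripper_width: -0.0
18.95 [0.66226712 0.07468334 0.23486225] [ 0.9  0.4 -0.1]
tool stand 0.09651044236262184 0.05257701509151534
floor 0.05204808976528441 sink 0.03995191023471559
1661 min [0.032 0.051 0.065] max [0.112 0.081 0.07 ] med [0.074 0.066 0.068] slope dz/dx 0.002 yaw -0.4
1646 min [ 0.031 -0.044  0.066] max [ 0.11  -0.014  0.07 ] med [ 0.072 -0.029  0.068] slope dz/dx 0.001 yaw -0.3
1690 min [0.028 0.095 0.065] max [0.107 0.126 0.07 ] med [0.07  0.111 0.068] slope dz/dx -0.0 yaw -0.7
1668 min [0.029 0.008 0.066] max [0.108 0.038 0.071] med [0.071 0.023 0.068] slope dz/dx 0.0 yaw 0.0
clock: 19.62
tool_pos: [0.8421, 0.0413, 0.1383]
ee_rot: [-3.136, -0.188, -0.001]
force: [-0.4, 0.6, -0.5]
gripper_width: 0.0851
clock: 20.25
tool_pos: [0.8407, 0.0415, 0.1424]
ee_rot: [-3.136, -0.189, -0.002]
force: [-0.5, -0.8, -0.1]
gripper_width: 0.0853
[0.84073429 0.04149705 0.14237473]
235 [(318, [123.0, 45.0, 10.0]), (320, [118.0, 46.0, 8.0]), (322, [117.0, 45.0, 10.0]), (324, [114.0, 4
[... 1628 characters left out ...]
3.0]), (340, [145.0, 3.0, 76.0]), (342, [146.0, 3.0, 79.0]), (344, [146.0, 3.0, 81.0]), (346, [144.0, 3.0, 82.0]), (348, [143.0, 3.0, 83.0]), (350, [140.0, 3.0, 82.0])]
285 [(318, [146.0, -12.0, 43.0]), (320, [146.0, -11.0, 46.0]), (322, [146.0, -11.0, 49.0]), (324, [146.0, -11.0, 52.0]), (326, [145.0, -11.0, 54.0]), (328, [143.0, -11.0, 55.0]), (330, [140.0, -11.0, 54.0]), (332, [139.0, -11.0, 56.0]), (334, [140.0, -11.0, 61.0]), (336, [146.0, -11.0, 71.0]), (338, [146.0, -11.0, 73.0]), (340, [145.0, -11.0, 76.0]), (342, [146.0, -11.0, 79.0]), (344, [146.0, -11.0, 82.0]), (346, [145.0, -11.0, 83.0]), (348, [143.0, -11.0, 84.0]), (350, [140.0, -11.0, 83.0])]
pan floor top cam 0.0522133750689
```

View pics/wrist13.png

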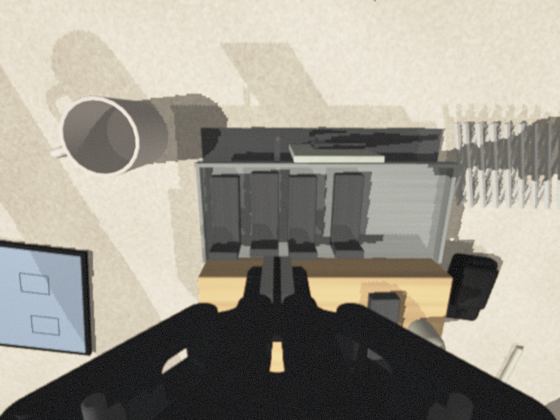

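View pics/w14z.png

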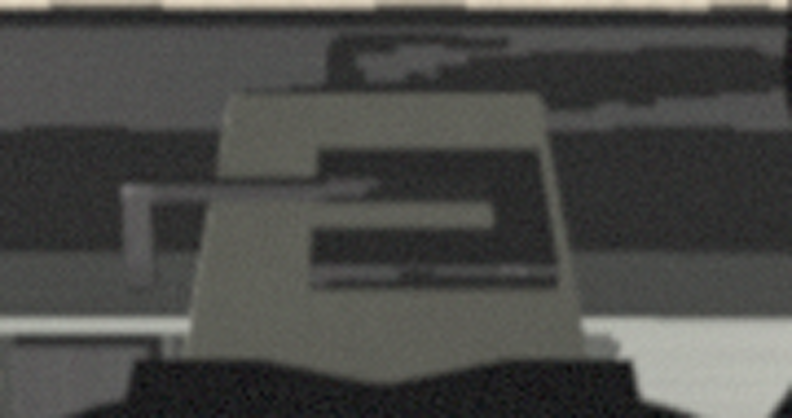

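View pics/top14z.png

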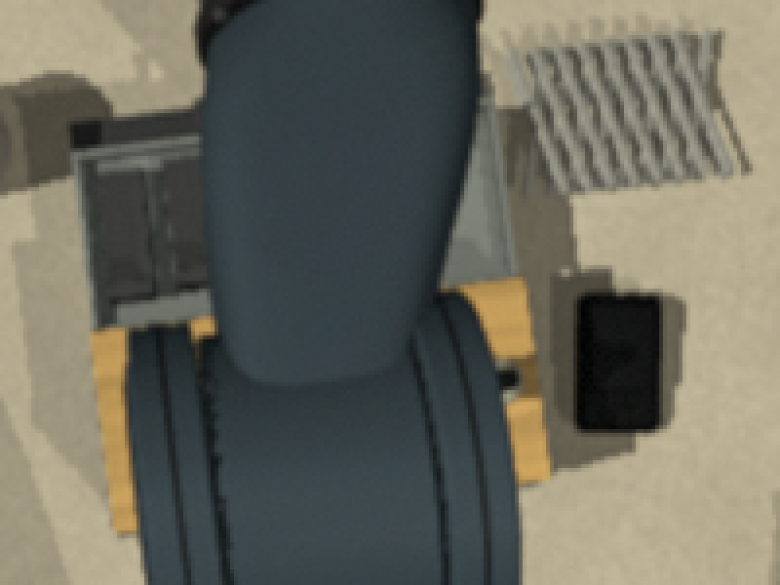

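Run:
```python
from workcell import bot
print(bot.get_obs()['force'].round(1)); print(bot.finish_job())
```

```text
[ 0.2 -0.2 -0.9]
the job is handed in; nothing more can be done
None
```

I slid four of the five weights onto the pan one at a time. The pan settled after each at about 9.2, 18.6, 29.4 and 40.0 mm. I then handed the job in at about 20 s.

**Last checks**
- **Pointer:** the far-side wrist picture shows the blade between the jaws, its middle at z ≈ 62 mm. The middle of the gap is at about 62.5 mm, and the limit is ±6.8 mm.
- **Weights on the pan:** all four lie flat (slope under 0.01) and wholly on the pan floor, centres at x ≈ 63–67 mm.
- **Weight on the deck:** the fifth, beside the oil bottle, was left where it started.
- **Other things on the desk:** nothing looked shifted in the last pictures. I did not measure their positions.
- **Robot:** the hand was clear of everything and the force reading was about zero.

**What disagreed**
- **First push missed:** it passed over the fin without touching the weight. The side and wrist cameras both put the shut fingertips about 41 mm above the reported TCP, so I lowered the tool by that much for the later pushes.
- **Final pan depth:** the check right after the fourth push read 23.9 mm, because it took the tops of the weights for the floor. A clearer view and the top camera both gave about 40 mm.
- **Sideways position:** the top and wrist cameras differed by a few mm across the deck, which made no difference to the pushes.

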